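# Lower a spring-button work rest and lock it

## Robot

A 6-joint arm with a two-finger parallel gripper is mounted at the origin on the work surface. World frame = base frame: x ahead of the robot, y to its left, z up, the work surface at z = 0. Lengths are in mm, angles in degrees, forces in N, time in s.
With the tool pointing down it reaches from about 300 to 850 mm from the base axis. Payload 4.2 kg.
Tool frame: the origin (TCP) lies midway between the tips of the shut fingers; the grasp point (between the pads) lies 19 mm behind it; z points along the fingers, y is the line along which they close (so a half turn about z gives the same grasp; the last joint's range is limited). The gripper opens to 91 mm and grips with 3 to 60 N. Pads are 32 mm wide; open, the fingers measure 118 mm over their backs; the gripper's body (76 mm by 178 mm) begins 60 mm behind the grasp point.
Start: joints at [64.114, 18.312, 89.639, -0, 72.044, -1.146], TCP at [240.645, 522.238, 213.976] pointing down, gripper open.
Joint ranges: [-177.97, 177.97], [-48.28, 115.42], [12.27, 149.76], [-77.06, 257.06], [2.81, 150.46], [-146.56, 146.56]. Speed limits (degrees/s): [147.25, 147.25, 180, 180, 180, 180].

## Interface

Orientations are given as [roll, pitch, yaw] about the fixed x, y, z axes, in that order (R = Rz(yaw) Ry(pitch) Rx(roll)).
In Python, from workcell import env gives the robot as it stands.
- The arm moves only by the shell command python3 -m jog 'ROWS' [FORCE]. ROWS is a JSON object of lists of equal length, an entry for each row: "jaw": the finger opening in mm, from 0 to 91.2; "slide": the shift along the tool's x, y, z in units of 30 mm (1.0 is 30 mm), a list of three; "spin": the turn about the tool's z in units of 8 degrees (1.0 is 8 degrees). In form: {"jaw": [jaw, ...], "slide": [[dx, dy, dz], ...], "spin": [spin, ...]}. A call has 1 to 10 rows; each row shifts and turns the commanded pose from where the row before left it, along the tool's axes as they then stand; what a row does not reach is not made up. A row lasts 1/10 s, in which the tool goes at most 50 mm and 8.59 degrees, less where a joint would pass 70% of its speed; a pose out of reach is approached as far as the arm can. A call is refused whole if a number of a shift passes 1 or a number of a turn 1, either way. A call with a gripper value outside its range is refused whole. The fingers move at their own pace and stop on an object; FORCE is the grip in N (left out, the last holds). Time passes only in rows, so rows that do not move let the fingers close. It gives the time, the measured TCP pose, the force, the opening and the grip force at its end, in the units of the state.
- env.state(): the state, without advancing time (a new reading comes with each control period).
- env.grab_frame(name): name is "scene" or "top"; returns the picture (400x640x3 uint8, red, green, blue); there is no depth.
- env.camera_model(name): a dict with "fx", "fy", "cx", "cy" (pixels), "camera_from_world" (4x4, takes a point from world to camera coordinates). Camera axes: x right, y up, looking along -z (the intrinsics and any distortion apply to the point x, -y, -z); pixel columns grow to the right and rows downward; lengths in mm; the calibration is good to about 2 mm. A picture is of the moment at which its call begins. camera_model takes no time and is no camera call.
- env.job_done(): hands the job in; it is judged then, once.
The state is a dict: "time_s": time; "qpos": joint angles; "qvel": joint speeds; "effort": joint torques, N m; "ee_pos": TCP position; "ee_rot": TCP orientation; "force": force on the tool from outside, world axes, zero at the start; "torque": the same for the moment, N m; "gripper_width": finger opening in mm; "gripper_force": force on a finger pad.
Only numpy, scipy, OpenCV 4.12 (cv2) and the standard library are available. Lean on these libraries where they do the work, as an engineer would, in place of code of your own. Each camera call takes 0.05 s, during which the arm holds its last target. There are 200 camera calls.

## Task

One of the two cork-topped work rests on the sanding bench still stands high, hanging on its red spring button; lower it and lock it as its neighbour is. Squeeze the button flush and ease the post down until the button is caught inside the blue sleeve, then let go and push the rest gently down until the button pops out through the hole in the sleeve's face and locks. Never force the button or bear hard on the sleeve, do not pull the post out, and leave the neighbouring rest and everything else on the bench alone.

Things in the scene. Friction and masses are not known exactly. Their poses are not given: they have to be found in the camera images.
- sleeve: Blue square steel sleeve, upright on a dark 84 x 84 x 10 mm flange fixed to the bench on a wooden packing 2 to 14 mm high; the one of the two whose cork-topped bar still stands high. Origin: centre of the flange's underside; z up, x out through the face with the hole. Outside 34 x 34 mm, walls 4 mm, bore 26 x 26 mm, open at the top.
- sleeve_rim (a point): Centre of the sleeve's open top, on its axis, 120 mm above the sleeve's origin; axes as the sleeve's. On the +x face a bare steel lock plate is clamped, its inside flush with the bore, with a 16 x 16 mm square hole through it for the button (4 mm deep). The plate is set by hand and not measured: its hole's centre lies anywhere from 21 to 34 mm below the rim.
- post: Loose aluminium work rest, about 0.35 kg: 24 x 24 mm square post, 107 mm long, with a crossbar on top. Origin: centre of the post's lower end; z up, x towards the button. It starts upright in the sleeve with 1 mm play a side, hanging by its button on the rim, origin about 57 mm above the sleeve's, 63 mm of it in the bore. Locked, its origin is 14 to 31 mm above the sleeve's, as the hole has it.
- bar_top (a point): Centre of the crossbar's cork top, 117 mm above the post's lower end. The bar is 90 mm along y, 24 mm along x, 10 mm thick (upper 4 mm cork). At the start its top is about 54 mm and its underside 44 mm above the rim; locked, its top is 11 to 28 mm above the rim.
- button: Red round spring button, 14 mm across, on the post's +x face 70 mm above the post's lower end. Origin: centre of its flat nose; x outwards. Out, the nose stands 6 mm off the face (18 mm from the post's axis); flush, 12 mm. 3.5 N starts it, 7.7 N brings it flush. Straight sides: pushing the post down does not press it in. At the start it stands on the rim, its centre 7 mm above it.
- button_seat (a point): Point on the post's +x face at the button's axis. Pinching the post's +x and -x faces here presses the button flush. With its lower few mm below the rim the wall keeps it in, and its rubbing holds the post up; 3 to 10 N down on the bar slides it. At the hole (27 to 42 mm of travel in all) it springs out by itself, then stops hard on the hole's lower edge.
- neighbour: Fixed twin of the rest, same size and colours, already lowered and locked: its bar top is 138 mm above its origin. Origin: centre of its flange's underside, x out of its button face. Not to be handled.
- sanding_block: Bystander: cork hand-sanding block, 100 x 50 x 32 mm. Origin: centre of its underside.
- disc_stack: Bystander: flat stack of brick-red round abrasive discs, 125 mm across, 14 mm high. Origin: centre of its underside.
- tape_roll: Bystander: yellow masking-tape roll lying flat, 90 mm across, 25 mm high, open in the middle. Origin: centre of its underside.
- wax_tin: Bystander: yellow round tin, 80 mm across, 60 mm high. Origin: centre of its underside.
- wrench: Bystander: steel open wrench lying flat, 180 mm long. Origin: centre of its underside.
- dust_brush: Bystander: wooden-handled brush lying flat, 200 mm long. Origin: centre of its underside.
- oak_offcut: Bystander: brown wooden offcut, 120 x 45 x 28 mm. Origin: centre of its underside.
- glue_bottle: Bystander: white glue bottle with an orange cap and green band, 56 mm across, 150 mm high. Origin: centre of its underside.
There are look-alikes about, which are no part of the job. Of the things like the post, leave any that is turquoise; of the rest the smaller one is meant.

How it is judged:
By the outcome, as a careful person would: the job done as asked, in the order asked, and still so for the second after the job is handed in, with the robot touching nothing.
It also fails if it takes over 54 s, if anything falls off the work surface, if the arm or the gripper's body presses on something with over 40 N, if the wrist force passes 120 N, or if a joint passes its speed limit or range.

## Working session

There is one attempt and no reset: what is moved stays moved. The work goes in short steps, Python scripts to look and compute and a shell command to move; the robot and the scene stay as the last step left them, time stands still between calls to the robot, and variables do not carry over. Pictures are saved under pics/ and viewed, at most 10 in all, crops included, and the job is handed in when it is done.

```bash
mkdir -p pics; ls
python3 - <<'E'
from workcell import env
import cv2,numpy as np
for n in("scene","top"):
    cv2.imwrite(f"pics/{n}0.png",env.grab_frame(n)[:,:,::-1])
    m=env.camera_model(n);print(n,{k:(np.round(v,3).tolist()) for k,v in m.items()})
s=env.state();print({k:s[k] for k in("time_s","ee_pos","ee_rot","force","gripper_width")})
E
```

```text
pics
scene {'fx': 428.729, 'fy': 428.729, 'cx': 323.321, 'cy': 204.432, 'camera_from_world': [[0.325, 0.946, 0.007, -200.529], [-0.661, 0.222, 0.717, 276.863], [0.676, -0.238, 0.697, -1738.656], [0.0, 0.0, 0.0, 1.0]]}
top {'fx': 444.215, 'fy': 444.215, 'cx': 324.17, 'cy': 188.257, 'camera_from_world': [[0.007, -1.0, 0.008, -21.734], [0.975, 0.009, 0.22, -607.719], [-0.22, 0.006, 0.975, -1345.593], [0.0, 0.0, 0.0, 1.0]]}
{'time_s': 0.1, 'ee_pos': array([240.44316354, 521.81684315, 213.20595518]), 'ee_rot': array([-1.79908158e+02, -1.89008302e-03,  1.55257225e+02]), 'force': array([ 0.00184374,  0.16308348, -0.16759579]), 'gripper_width': 91.25022722407203}
```

View pics/scene0.png

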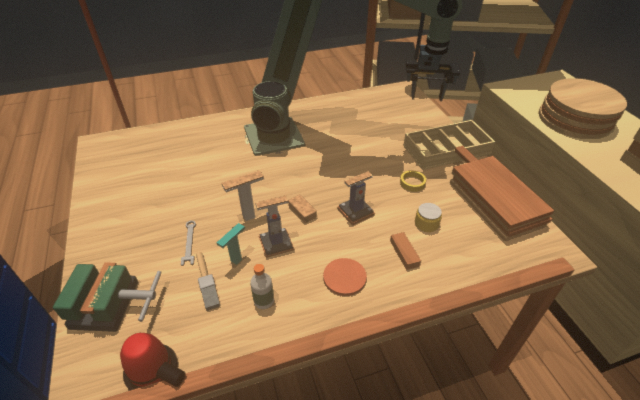

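View pics/top0.png

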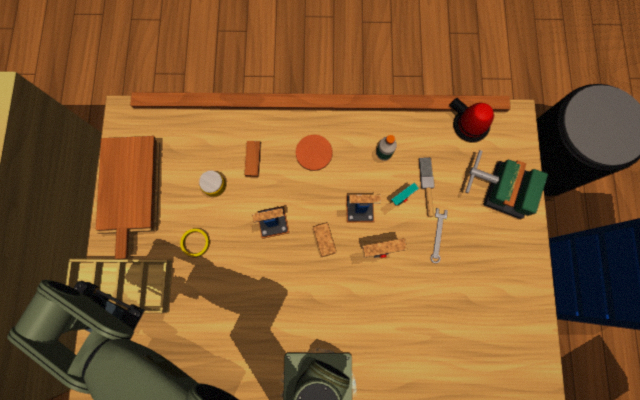

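The cork-topped or rest-like things are:
- **A:** scene (272,203), top (362,200). It sits in a sleeve on a flange and stands high.
- **B:** scene (357,180), top (270,214). It sits in a sleeve and stands low, so it is probably the locked neighbour.
- **C:** scene (243,182), top (383,247). It is larger and has no sleeve, so it is a look-alike.
- **D:** scene (232,235). It is turquoise, so I leave it.

A fits the description. I'll confirm it in an enlarged crop.

Run:
```python
import cv2,numpy as np
a=cv2.imread("pics/scene0.png")[165:265,215:385];b=cv2.imread("pics/top0.png")[180:270,245:415]
r=lambda i,h:cv2.resize(i,(790,h),interpolation=cv2.INTER_CUBIC)
cv2.imwrite("pics/crop1.png",np.clip(r(a,465)*1.5,0,255).astype('u1'))
cv2.imwrite("pics/crop2.png",np.clip(r(b,418)*1.5,0,255).astype('u1'))
```

```text
(no output)
```

View pics/crop1.png

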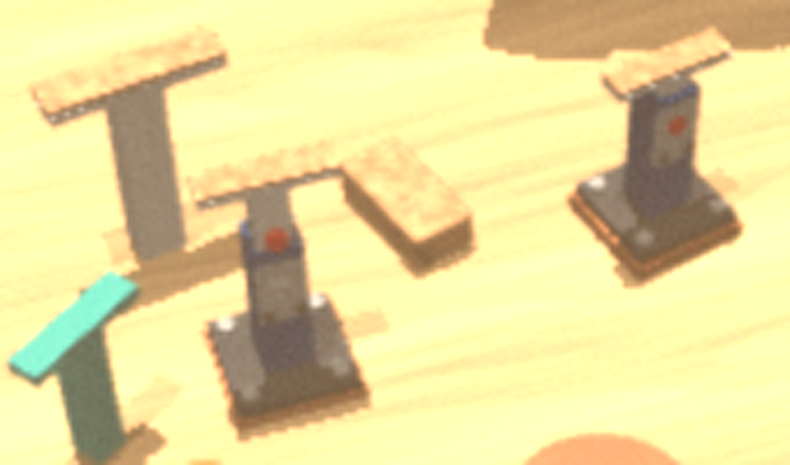

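View pics/crop2.png

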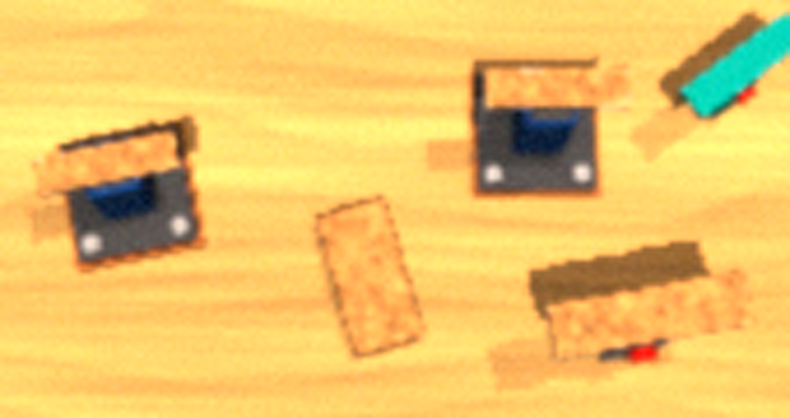

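Crop view: A at crop1 (275,240) has its red button above the blue rim and its bar high. B at (677,125) has its button in the plate hole, so it is the locked neighbour. A is confirmed, with the button facing about world +x. Next I measure its bar, button and flange.

```bash
cat > h.py <<'E'
import cv2,numpy as np
from workcell import env
M={n:env.camera_model(n) for n in("scene","top")}
def ray(n,uv):
    m=M[n];T=np.array(m["camera_from_world"]);R=T[:3,:3]
    d=R.T@np.array([(uv[0]-m["cx"])/m["fx"],-(uv[1]-m["cy"])/m["fy"],-1.]);return -R.T@T[:3,3],d/np.linalg.norm(d)
def tri(a,b):
    (o,d),(p,e)=ray("scene",a),ray("top",b);s=np.linalg.lstsq(np.c_[d,-e],p-o,rcond=None)[0]
    P,Q=o+s[0]*d,p+s[1]*e;return (P+Q)/2,np.linalg.norm(P-Q)
def plane(n,uv,z):
    o,d=ray(n,uv);return o+d*(z-o[2])/d[2]
def proj(n,P):
    m=M[n];c=np.array(m["camera_from_world"])@np.r_[P,1];return np.array([m["cx"]-m["fx"]*c[0]/c[2],m["cy"]+m["fy"]*c[1]/c[2]])
E
python3 - <<'E'
from h import *
for n,(x0,x1,y0,y1) in {"scene":(215,385,165,265),"top":(245,415,180,270)}.items():
    im=cv2.imread(f"pics/{n}0.png")[y0:y1,x0:x1];h=cv2.cvtColor(im,cv2.COLOR_BGR2HSV)
    pts={"scene":{"A":(272-215,203-165),"wood":(320-215,230-165),"A2":(262-215,205-165)},"top":{"A":(362-245,198-180),"wood":(340-245,190-180),"A2":(370-245,198-180)}}[n]
    for k,p in pts.items(): print(n,k,h[p[1]-1:p[1]+2,p[0]-1:p[0]+2].reshape(-1,3).tolist())
    red=((h[...,0]<6)|(h[...,0]>174))&(h[...,1]>150)&(h[...,2]>90)
    N,l,st,c=cv2.connectedComponentsWithStats(red.astype('u1'));
    for i in range(1,N):
        if st[i,4]>5: print("red",n,c[i]+[x0,y0],st[i,4])
E
```

```text
scene A [[14, 126, 203], [14, 127, 199], [14, 128, 199], [14, 126, 194], [14, 127, 189], [14, 129, 192], [14, 122, 161], [15, 120, 128], [15, 121, 114]]
scene wood [[17, 118, 223], [17, 118, 225], [17, 117, 225], [17, 117, 227], [17, 115, 227], [17, 116, 226], [18, 112, 226], [19, 112, 228], [18, 112, 227]]
scene A2 [[14, 128, 203], [14, 128, 213], [14, 126, 221], [14, 126, 202], [15, 126, 209], [14, 128, 211], [15, 124, 189], [14, 124, 179], [15, 123, 157]]
top A [[15, 181, 183], [14, 172, 188], [14, 175, 191], [15, 179, 180], [14, 173, 183], [14, 171, 189], [14, 175, 181], [13, 174, 173], [14, 172, 175]]
top wood [[16, 163, 188], [17, 161, 192], [16, 163, 195], [16, 163, 191], [16, 165, 190], [16, 161, 189], [16, 163, 191], [16, 164, 190], [16, 162, 191]]
top A2 [[14, 176, 161], [13, 169, 174], [14, 177, 187], [14, 172, 172], [14, 176, 175], [14, 175, 175], [14, 174, 186], [14, 173, 178], [13, 172, 173]]
red top [382.6875 255.3125] 16
```

Run:
```python
from h import *
out=[]
for n,(x0,x1,y0,y1) in {"scene":(240,310,185,260),"top":(335,405,180,230)}.items():
    f=np.mean([env.grab_frame(n).astype(np.float32) for _ in range(6)],0)
    np.save(f"pics/{n}.npy",f)
    c=cv2.resize(f[y0:y1,x0:x1],None,fx=8,fy=8,interpolation=cv2.INTER_CUBIC)
    hs=cv2.cvtColor(np.clip(c,0,255)/255,cv2.COLOR_RGB2HSV)
    H=hs[...,0];red=((H<16)|(H>345))&(hs[...,1]>.5)&(hs[...,2]>.2)
    cork=(H>22)&(H<31)&(hs[...,2]>.5)&(hs[...,1]>.47);cork=cv2.morphologyEx(cork.astype('u1'),cv2.MORPH_OPEN,np.ones((15,15)))
    for nm,m in(("red",red.astype('u1')),("cork",cork)):
        N,l,st,ce=cv2.connectedComponentsWithStats(m)
        for i in range(1,N):
            if st[i,4]>400:
                q=cv2.minAreaRect(np.argwhere(l==i)[:,::-1].astype(np.float32)); cc=(ce[i]+.5)/8-.5+[x0,y0]
                print(n,nm,cc,st[i,4]/64,np.round((cv2.boxPoints(q)+.5)/8-.5+[x0,y0],1).tolist())
    v=np.clip(c[...,::-1]*1.4,0,255).astype('u1')
    k,_=cv2.findContours(cork,0,1);cv2.drawContours(v,k,-1,(0,255,0),1);k,_=cv2.findContours(red.astype('u1'),0,1);cv2.drawContours(v,k,-1,(255,0,255),1)
    cv2.imwrite(f"pics/{n}_m.png",v)
print(env.state()["time_s"])
```

```text
scene red [273.87391775 215.18425325] 7.21875 [[272.1, 214.1], [276.1, 214.1], [276.1, 216.4], [272.1, 216.4]]
scene cork [300.48077205 204.76053618] 292.796875 [[287.2, 200.1], [297.3, 190.4], [315.3, 209.2], [305.2, 218.9]]
scene cork [271.45571331 201.08621812] 177.046875 [[255.6, 201.6], [285.8, 194.3], [287.3, 200.5], [257.1, 207.7]]
top cork [363.74921404 198.09779441] 238.5625 [[349.1, 202.4], [349.1, 193.8], [380.1, 193.8], [380.1, 202.4]]
0.7
```

View pics/scene_m.png

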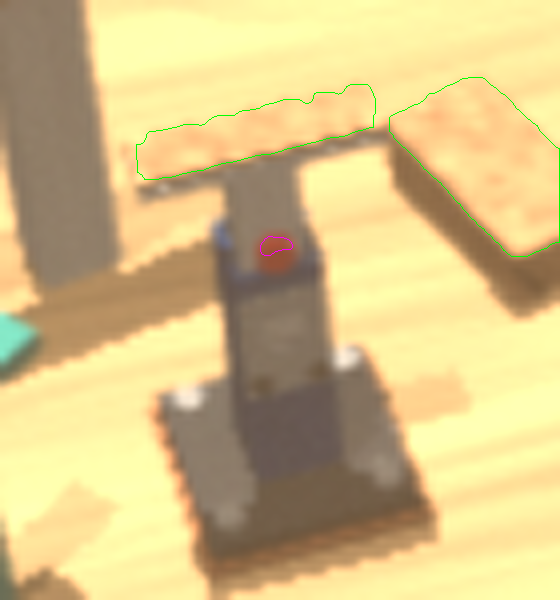

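View pics/top_m.png

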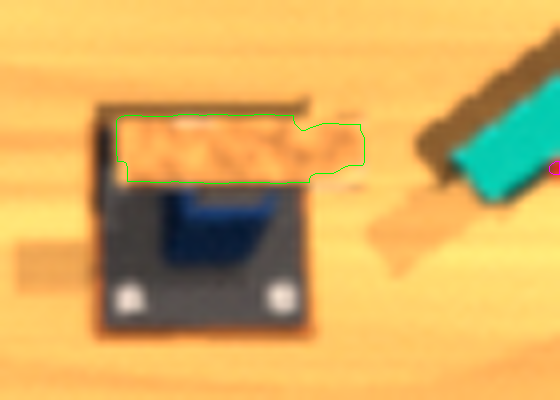

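Both views show rest A. In the scene view the bar centre is about (271.5,201.3) and the button about (274.1,216.3). In the top view the bar centre is about (364.6,198.2).

Run:
```python
from h import *
S=lambda u,v:((u+.5)/8-.5+240,(v+.5)/8-.5+185)
T=lambda u,v:((u+.5)/8-.5+335,(v+.5)/8-.5+180)
print("bar",tri((271.5,201.3),(364.6,198.2)))
for a,b in(((140,181),(118,116)),((386,132),(364,118)),((125,145),(118,184)),((370,85),(364,184))):print("corner",tri(S(*a),T(*b)))
P,_=tri((271.5,201.3),(364.6,198.2))
print("button@+18",[plane("scene",S(276,254),P[2]-47-k) for k in(-4,0,4)])
# flange top corners, scene & top
for a,b in(((160,400),(100,330)),((365,352),(310,330)),((432,505),(306,104)),((205,553),(98,104))):
  print("flange",tri(S(*a),T(*b)))
# sleeve top front rim corners in top/scene
for z in(P[2]-54,): print("rim scene",plane("scene",S(232,287),z),plane("scene",S(323,268),z))
im=cv2.imread("pics/top0.png");
# look-alike C bar height
print("C bar",tri((243,182),(383,247)))
```

```text
bar (array([ 554.20508959, -134.09382165,  178.73527686]), np.float64(0.17974016516187405))
corner (array([ 561.90967719, -133.48826809,  168.3811425 ]), np.float64(87.53081002823453))
corner (array([ 573.44206228, -135.32109912,  199.04908185]), np.float64(85.49554211736812))
corner (array([ 537.42835925, -133.80010259,  163.55393254]), np.float64(87.76740673211461))
corner (array([ 549.17557493, -134.5192297 ,  199.70775026]), np.float64(85.88490181539294))
button@+18 [array([ 572.13451616, -134.54136734,  135.73527686]), array([ 568.26173678, -133.8555205 ,  131.73527686]), array([ 564.3889574 , -133.16967366,  127.73527686])]
flange (array([ 508.59766502, -133.88615559,   -3.83237512]), np.float64(81.9398815037676))
flange (array([ 521.06309846, -135.99007128,   33.04207256]), np.float64(81.9323145757848))
flange (array([ 612.08900401, -134.86796707,   42.76954588]), np.float64(82.04255892749707))
flange (array([ 600.72093976, -134.56084993,    8.85021489]), np.float64(85.77390485988255))
rim scene [ 572.49187111 -151.65165589  124.73527686] [ 573.70161416 -118.35968915  124.73527686]
C bar (array([ 415.43693341, -189.6408662 ,  151.02086456]), np.float64(2.4202119811206764))
```

Run:
```python
from h import *
np.set_printoptions(precision=1,suppress=True)
S=lambda u,v:((u+.5)/8-.5+240,(v+.5)/8-.5+185)
T=lambda u,v:((u+.5)/8-.5+335,(v+.5)/8-.5+180)
for n,a,b in(("FL",(140,182),(364,118)),("FR",(386,132),(118,116)),("BL",(128,146),(364,184)),("BR",(370,85),(120,184))):print("bar",n,*tri(S(*a),T(*b)))
for n,a,b in(("BL",(160,400),(310,330)),("BR",(365,352),(100,330)),("FL",(205,553),(306,104)),("FR",(432,505),(98,104))):
  print("flange",n,*tri(S(*a),T(*b)))
for n,a,b in(("boltBL",(188,398),(282,297)),("boltBR",(346,357),(129,297))): print(n,*tri(S(*a),T(*b)))
im=np.load("pics/scene.npy")[205:226,266:282]
d=im[...,0]-(im[...,1]+im[...,2])/2
print(d.astype(int))
w=np.where(d>45,d,0);g=np.mgrid[205:226,266:282];print("btn",(g[1]*w).sum()/w.sum(),(g[0]*w).sum()/w.sum())
```

```text
bar FL [ 566.  -178.6  180. ] 1.052683977337357
bar FR [566.4 -89.8 177.3] 0.4663674470664676
bar BL [ 542.4 -178.4  175.6] 1.6905078184538385
bar BR [541.3 -89.6 177.6] 1.1966964787934842
flange BL [ 513.6 -177.    10.6] 2.514953128459012
flange BR [513.  -92.6   8.5] 0.009804966402992017
flange FL [ 604.9 -177.5   22.8] 1.6376568679266192
flange FR [605.3 -91.4  18.1] 0.3908831019441826
boltBL [ 525.3 -166.1   20.3] 0.41002450810224766
boltBR [ 524.7 -103.3   21.4] 0.867492159339407
[[68 52 43 41 36 29 24 22 21 22 24 33 52 63 72 74]
 [35 29 24 22 22 22 21 20 20 21 28 50 72 73 74 74]
 [26 24 21 20 20 21 21 21 20 20 26 48 73 73 74 74]
 [44 40 23 21 20 21 21 21 20 21 25 47 73 74 73 74]
 [64 58 28 20 20 20 20 21 20 21 23 42 73 75 74 74]
 [66 59 29 21 21 20 20 21 20 20 22 38 68 74 74 74]
 [63 55 31 22 21 20 21 20 21 21 21 26 44 71 74 73]
 [45 25 17 20 21 20 20 21 22 21 21 25 43 69 71 70]
 [27  0 12 20 20 20 22 25 25 25 22 21 35 63 69 69]
 [28 -2  4 18 20 22 30 49 51 49 32 21 23 47 69 72]
 [27  2  0 17 21 26 49 67 68 64 54 24 18 37 66 73]
 [31 16 12 16 21 29 55 61 58 56 48 27 14 19 46 70]
 [37 18 13 15 20 26 43 54 55 53 43 20 10 17 44 71]
 [38 18 11 10 18 21 35 47 49 45 27 15 11 17 42 74]
 [37 19 13  7  8  8 13 22 23 21 16 13 13 18 42 74]
 [38 22 14 11 10 12 13 14 14 14 14 15 15 19 41 72]
 [40 24 16 14 13 14 15 14 14 16 18 19 19 21 35 63]
 [47 31 17 15 14 16 18 19 19 19 19 20 20 21 35 62]
 [67 50 21 16 19 20 19 20 19 20 19 19 20 21 30 54]
 [73 55 23 16 20 19 19 20 20 20 20 20 19 20 30 54]
 [73 67 27 16 18 19 19 21 20 19 20 20 20 20 29 51]]
btn 276.41260176412146 212.96697243758464
```

A's bar centre is about (554,-134), with its top at z 178–182. The yaw is about 0, the bar measures 24 x 89 mm, and the bolts sit symmetrically about y = -134.5. That gives a rim at about 126, and all of it fits the given sizes and reach. I'll raise the tool and turn it to yaw 90.

```bash
python3 -m jog '{"jaw":[60,60,60,60,60,60,60,60,60,60],"slide":[[0,0,-1],[0,0,-1],[0,0,-0.5],[0,0,0],[0,0,0],[0,0,0],[0,0,0],[0,0,0],[0,0,0],[0,0,0]],"spin":[1,1,1,1,1,1,1,1,0.16,0]}' 10
python3 -m jog '{"jaw":[60,60,60,60,60,60,60,60,60,60],"slide":[[-1,0.4,0],[-1,0.4,0],[-1,0.4,0],[-1,0.4,0],[-1,0.4,0],[-1,0.4,0],[-1,0.4,0],[-1,0.4,0],[-1,0.4,0],[-1,0.4,0]],"spin":[0,0,0,0,0,0,0,0,0,0]}'
python3 -m jog '{"jaw":[60,60,60,60,60,60,60,60,60,60],"slide":[[-1,0.5,0],[-1,0.5,0],[-1,0.5,0],[-1,0.5,0],[-1,0.5,0],[-1,0.5,0],[-1,0.5,0],[-1,0.5,0],[-1,0.5,0],[-1,0.5,0]],"spin":[0,0,0,0,0,0,0,0,0,0]}'
```

```text
time_s: 1.7
ee_pos: [240.6, 522.2, 289.0]
ee_rot: [180.0, -0.0, 90.1]
force: [0.5, -0.3, 0.5]
gripper_width: 60.1
gripper_force: 0.0
time_s: 2.7
ee_pos: [360.8, 221.0, 289.2]
ee_rot: [180.0, -0.0, 90.1]
force: [1.0, -0.1, 0.2]
gripper_width: 59.8
gripper_force: 0.0
time_s: 3.7
ee_pos: [510.9, -79.2, 289.0]
ee_rot: [180.0, -0.0, 90.1]
force: [0.8, 0.1, -0.2]
gripper_width: 60.1
gripper_force: 0.0
```

```bash
python3 -m jog '{"jaw":[60,60,60,60,60,60],"slide":[[-1,0.72,0],[-0.83,0.72,0],[0,0,1],[0,0,1],[0,0,1],[0,0,0]],"spin":[0,0,0,0,0,0]}'
python3 - <<'E'
from h import *
f=env.grab_frame("scene")[120:260,210:350,::-1];g=env.grab_frame("top")[130:270,290:430,::-1]
v=np.hstack([cv2.resize(i,(400,400),interpolation=cv2.INTER_CUBIC) for i in(f,g)])
cv2.imwrite("pics/c3.png",np.clip(v*1.4,0,255).astype('u1'))
s=env.state();print(s["ee_pos"],s["force"]);
E
```

```text
time_s: 4.3
ee_pos: [550.9, -132.2, 194.9]
ee_rot: [-179.5, -0.1, 90.1]
force: [0.1, 0.1, -0.5]
gripper_width: 60.1
gripper_force: 0.0
[ 553.87016498 -132.83364593  199.41986068] [ 1.12486728 -0.13458782  0.82910605]
```

View pics/c3.png

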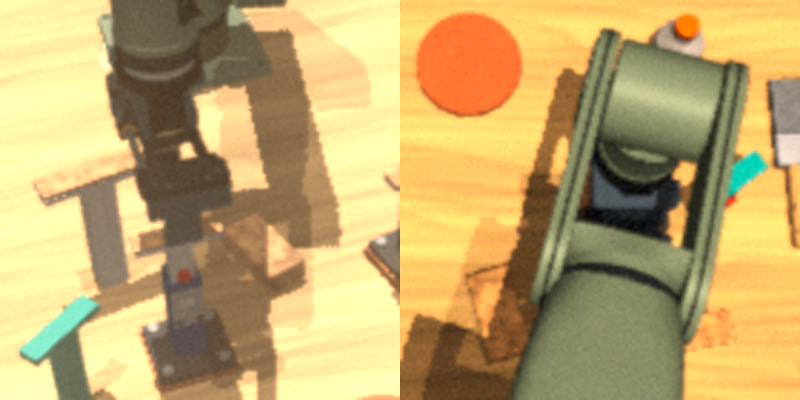

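The scene view shows the front finger centred on the post, with the bar between the jaws and nothing touched. I'll descend to about z = 132 and close with a modest grip.

```bash
python3 -m jog '{"jaw":[60,60,60,60,60,60],"slide":[[-0.04,0,0.8],[0,0,0.8],[0,0,0.65],[0,0,0],[0,0,0],[0,0,0]],"spin":[0,0,0,0,0,0]}'
python3 -m jog '{"jaw":[40,34,32,31,30,30,30],"slide":[[0,0,0],[0,0,0],[0,0,0],[0,0,0],[0,0,0],[0,0,0],[0,0,0]],"spin":[0,0,0,0,0,0,0]}' 3
```

```text
time_s: 5.0
ee_pos: [555.1, -134.3, 133.7]
ee_rot: [179.8, 0.1, 90.0]
force: [0.6, -0.3, -0.5]
gripper_width: 59.9
gripper_force: 0.0
time_s: 5.7
ee_pos: [554.9, -134.1, 131.9]
ee_rot: [179.8, 0.0, 90.0]
force: [5.8, 0.6, -0.3]
gripper_width: 29.9
gripper_force: 2.6
```

Force +x means the button presses the front finger first, so the post sits a little further in +x. I'll re-centre.

```bash
python3 -m jog '{"jaw":[30.5,30.5,30.5,30.5],"slide":[[0,0.05,0],[0,0,0],[0,0,0],[0,0,0]],"spin":[0,0,0,0]}'
```

```text
time_s: 6.1
ee_pos: [555.3, -134.0, 131.7]
ee_rot: [180.0, 0.0, 90.0]
force: [2.8, 0.0, 2.1]
gripper_width: 31.0
gripper_force: 2.0
```

```bash
python3 -m jog '{"jaw":[30.5,30.5,30.5,30.5],"slide":[[0,0.03,0],[0,0,0],[0,0,0],[0,0,0]],"spin":[0,0,0,0]}'
python3 -m jog '{"jaw":[28,26,24,23,23,23,23,23],"slide":[[0,0,0],[0,0,0],[0,0,0],[0,0,0],[0,0,0],[0,0,0],[0,0,0],[0,0,0]],"spin":[0,0,0,0,0,0,0,0]}' 14
```

```text
time_s: 6.5
ee_pos: [555.4, -134.0, 131.3]
ee_rot: [-179.9, -0.0, 90.0]
force: [0.9, -0.0, 2.4]
gripper_width: 30.8
gripper_force: 1.7
time_s: 7.3
ee_pos: [555.6, -133.9, 131.2]
ee_rot: [-179.9, -0.0, 90.0]
force: [0.5, -1.2, -4.3]
gripper_width: 23.5
gripper_force: 14.0
```

The width is down to about 24, so the button is flush, and the gripper carries the post's weight. I'll ease it down in small steps.

```bash
python3 -m jog '{"jaw":[23,23,23,23],"slide":[[0,0,0.04],[0,0,0.04],[0,0,0],[0,0,0]],"spin":[0,0,0,0]}'
python3 -m jog '{"jaw":[23,23,23],"slide":[[0,0,0.04],[0,0,0],[0,0,0]],"spin":[0,0,0]}'
python3 - <<'E'
from h import *
f=env.grab_frame("scene")[175:255,240:310,::-1]
cv2.imwrite("pics/c4.png",np.clip(cv2.resize(f,(525,600),interpolation=cv2.INTER_CUBIC)*1.6,0,255).astype('u1'))
print(env.state()["ee_pos"],env.state()["force"])
E
```

```text
time_s: 7.7
ee_pos: [555.7, -133.9, 128.8]
ee_rot: [-180.0, -0.0, 90.0]
force: [-1.4, -0.3, -4.3]
gripper_width: 23.9
gripper_force: 14.0
time_s: 8.0
ee_pos: [555.7, -133.9, 127.7]
ee_rot: [-180.0, -0.0, 90.0]
force: [-1.9, 0.3, -2.9]
gripper_width: 23.8
gripper_force: 14.0
[ 555.6993489  -133.90954986  127.69673538] [-1.84067244  0.42033348 -4.24949045]
```

View pics/c4.png

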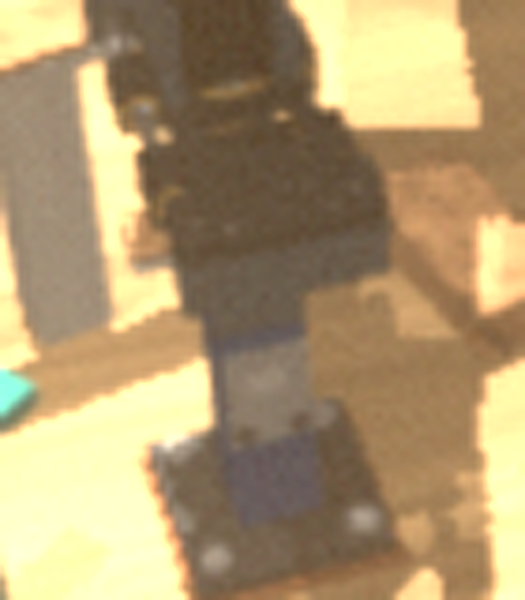

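The finger hides the button, and its tip is close above the rim (crop row ~330). No rim contact so far (fz is just the weight). I'll lower a bit more.

```bash
python3 -m jog '{"jaw":[23,23,23],"slide":[[0,0,0.03],[0,0,0],[0,0,0]],"spin":[0,0,0]}'
python3 -m jog '{"jaw":[23,23,23],"slide":[[0,0,0.02],[0,0,0],[0,0,0]],"spin":[0,0,0]}'
```

```text
time_s: 8.35
ee_pos: [555.7, -133.9, 126.8]
ee_rot: [-180.0, -0.0, 90.0]
force: [-3.0, -0.5, -1.8]
gripper_width: 24.2
gripper_force: 14.0
time_s: 8.65
ee_pos: [555.7, -133.9, 126.3]
ee_rot: [-180.0, -0.0, 90.0]
force: [-4.0, -0.4, -1.5]
gripper_width: 24.1
gripper_force: 14.0
```

The post is down about 5 mm, so the button's lower edge is inside the sleeve. I'll release and check that it stays caught.

```bash
python3 -m jog '{"jaw":[26,29,34,42,52,60,60,60,60,60],"slide":[[0,0,0],[0,0,0],[0,0,0],[0,0,0],[0,0,0],[0,0,0],[0,0,-0.5],[0,0,-1],[0,0,-1],[0,0,-0.5]],"spin":[0,0,0,0,0,0,0,0,0,0]}'
python3 -m jog '{"jaw":[0,0,0,0,0,0,0,0],"slide":[[0,0,0],[0,0,0],[0,0,0],[0,0,0],[0,0,0],[0,0,0],[0,0,0],[0,0,0]],"spin":[0,0,0,0,0,0,0,0]}'
python3 - <<'E'
from h import *
f=env.grab_frame("scene")[175:255,240:310,::-1]
cv2.imwrite("pics/c5.png",np.clip(cv2.resize(f,(525,600),interpolation=cv2.INTER_CUBIC)*1.6,0,255).astype('u1'))
E
```

```text
time_s: 9.65
ee_pos: [557.5, -134.3, 219.4]
ee_rot: [179.7, 0.1, 90.0]
force: [-0.2, 0.0, 0.3]
gripper_width: 60.0
gripper_force: 0.0
time_s: 10.45
ee_pos: [556.0, -134.0, 216.3]
ee_rot: [-180.0, -0.0, 90.0]
force: [-0.3, -0.2, 0.7]
gripper_width: 0.9
gripper_force: 0.0
```

View pics/c5.png

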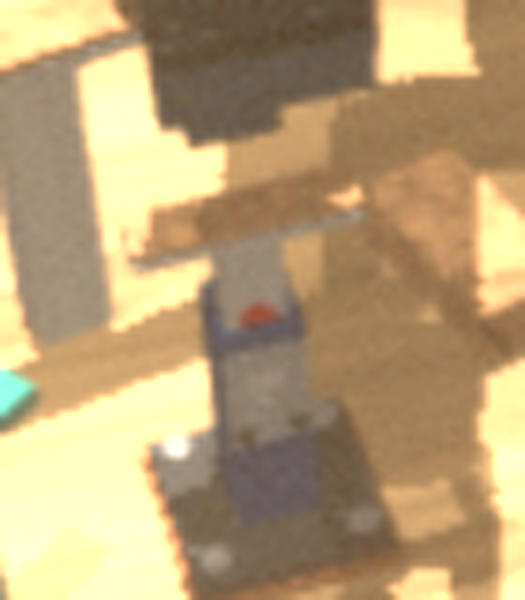

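The button's upper half shows behind the rim wall at crop (258,315), so it is caught inside and the post stays put. Now I push the bar down gently with shut fingers.

```bash
python3 -m jog '{"jaw":[0,0,0,0],"slide":[[0,-0.02,0.6],[0,0,0.5],[0,0,0],[0,0,0]],"spin":[0,0,0,0]}'
python3 -m jog '{"jaw":[0,0,0,0],"slide":[[0,0,0.08],[0,0,0.06],[0,0,0],[0,0,0]],"spin":[0,0,0,0]}'
python3 -m jog '{"jaw":[0,0,0,0],"slide":[[0,0,0.06],[0,0,0.06],[0,0,0],[0,0,0]],"spin":[0,0,0,0]}'
```

```text
time_s: 10.9
ee_pos: [555.5, -134.0, 183.6]
ee_rot: [180.0, -0.0, 90.0]
force: [0.0, -0.4, 0.8]
gripper_width: 0.1
gripper_force: 0.0
time_s: 11.3
ee_pos: [555.5, -134.0, 179.4]
ee_rot: [180.0, 0.0, 90.0]
force: [0.0, -0.7, -0.5]
gripper_width: 0.6
gripper_force: 0.0
time_s: 11.7
ee_pos: [555.4, -134.0, 175.4]
ee_rot: [-180.0, -0.0, 90.0]
force: [-0.8, 0.4, -0.3]
gripper_width: 0.5
gripper_force: 0.0
```

```bash
for i in 1; do :; done; python3 -m jog '{"jaw":[0,0,0],"slide":[[0,0,0.05],[0,0,0],[0,0,0]],"spin":[0,0,0]}'
python3 -m jog '{"jaw":[0,0,0],"slide":[[0,0,0.05],[0,0,0.02],[0,0,0]],"spin":[0,0,0]}'
python3 -m jog '{"jaw":[0,0,0],"slide":[[0,0,0.04],[0,0,0.03],[0,0,0]],"spin":[0,0,0]}'
```

```text
time_s: 12.0
ee_pos: [555.4, -134.0, 174.0]
ee_rot: [-180.0, -0.0, 90.0]
force: [0.0, -0.1, -0.2]
gripper_width: 0.3
gripper_force: 0.0
time_s: 12.3
ee_pos: [555.9, -134.0, 172.4]
ee_rot: [179.9, 0.0, 90.0]
force: [0.5, 0.2, 3.1]
gripper_width: 0.2
gripper_force: 1.6
time_s: 12.6
ee_pos: [555.8, -134.1, 170.0]
ee_rot: [179.9, 0.0, 90.0]
force: [1.1, -0.1, 3.4]
gripper_width: 0.2
gripper_force: 2.0
```

Contact at about 173, and it slides at about 3.4 N. It locks somewhere between 151 and 136.

```bash
python3 -m jog '{"jaw":[0,0,0,0,0],"slide":[[0,0,0.04],[0,0,0.04],[0,0,0.04],[0,0,0.04],[0,0,0]],"spin":[0,0,0,0,0]}'
python3 -m jog '{"jaw":[0,0,0,0,0],"slide":[[0,0,0.04],[0,0,0.04],[0,0,0.04],[0,0,0.04],[0,0,0]],"spin":[0,0,0,0,0]}'
python3 -m jog '{"jaw":[0,0,0,0,0],"slide":[[0,0,0.04],[0,0,0.04],[0,0,0.04],[0,0,0.04],[0,0,0]],"spin":[0,0,0,0,0]}'
```

```text
time_s: 13.1
ee_pos: [555.7, -134.0, 164.9]
ee_rot: [180.0, 0.0, 90.0]
force: [1.9, 0.5, 4.3]
gripper_width: 0.5
gripper_force: 1.8
time_s: 13.6
ee_pos: [555.9, -134.0, 160.3]
ee_rot: [179.9, 0.0, 90.0]
force: [3.6, 0.1, 4.0]
gripper_width: 0.6
gripper_force: 2.0
time_s: 14.1
ee_pos: [556.0, -134.0, 155.6]
ee_rot: [179.9, 0.0, 90.0]
force: [2.3, -0.2, 4.7]
gripper_width: 0.4
gripper_force: 2.2
```

```bash
python3 -m jog '{"jaw":[0,0,0,0,0],"slide":[[0,0,0.03],[0,0,0.03],[0,0,0.03],[0,0,0],[0,0,0]],"spin":[0,0,0,0,0]}'
python3 -m jog '{"jaw":[0,0,0,0],"slide":[[0,0,0.03],[0,0,0.02],[0,0,0],[0,0,0]],"spin":[0,0,0,0]}'
python3 -m jog '{"jaw":[0,0,0,0],"slide":[[0,0,0.03],[0,0,0.02],[0,0,0],[0,0,0]],"spin":[0,0,0,0]}'
```

```text
time_s: 14.6
ee_pos: [556.0, -134.0, 153.0]
ee_rot: [179.9, 0.0, 90.0]
force: [3.6, -0.2, 4.6]
gripper_width: 0.5
gripper_force: 2.4
time_s: 15.0
ee_pos: [556.0, -134.0, 151.5]
ee_rot: [179.9, 0.0, 90.0]
force: [4.2, -0.4, 6.4]
gripper_width: 0.5
gripper_force: 2.6
time_s: 15.4
ee_pos: [556.0, -134.0, 150.0]
ee_rot: [179.9, 0.0, 90.0]
force: [4.2, -0.6, 4.9]
gripper_width: 0.2
gripper_force: 2.6
```

```bash
python3 -m jog '{"jaw":[0,0,0,0],"slide":[[0,0,0.03],[0,0,0.02],[0,0,0],[0,0,0]],"spin":[0,0,0,0]}'
python3 -m jog '{"jaw":[0,0,0,0],"slide":[[0,0,0.03],[0,0,0.02],[0,0,0],[0,0,0]],"spin":[0,0,0,0]}'
```

```text
time_s: 15.8
ee_pos: [556.0, -134.0, 148.5]
ee_rot: [179.9, 0.0, 90.0]
force: [3.4, 0.3, 5.9]
gripper_width: 0.6
gripper_force: 2.5
time_s: 16.2
ee_pos: [556.1, -134.0, 147.0]
ee_rot: [179.9, 0.0, 90.0]
force: [4.1, -0.5, 4.3]
gripper_width: 0.4
gripper_force: 2.5
```

```bash
python3 -m jog '{"jaw":[0,0,0,0],"slide":[[0,0,0.03],[0,0,0.02],[0,0,0],[0,0,0]],"spin":[0,0,0,0]}'
python3 -m jog '{"jaw":[0,0,0,0],"slide":[[0,0,0.03],[0,0,0.02],[0,0,0],[0,0,0]],"spin":[0,0,0,0]}'
```

```text
time_s: 16.6
ee_pos: [555.9, -134.0, 145.4]
ee_rot: [179.9, 0.0, 90.0]
force: [4.1, -0.2, 4.5]
gripper_width: 0.7
gripper_force: 2.4
time_s: 17.0
ee_pos: [555.7, -134.0, 143.8]
ee_rot: [180.0, 0.0, 90.0]
force: [3.3, -0.2, 4.7]
gripper_width: 0.5
gripper_force: 2.4
```

```bash
python3 -m jog '{"jaw":[0,0,0,0],"slide":[[0,0,0.03],[0,0,0.02],[0,0,0],[0,0,0]],"spin":[0,0,0,0]}'
python3 -m jog '{"jaw":[0,0,0,0],"slide":[[0,0,0.02],[0,0,0.02],[0,0,0],[0,0,0]],"spin":[0,0,0,0]}'
```

```text
time_s: 17.4
ee_pos: [554.2, -133.8, 141.3]
ee_rot: [-179.8, -0.0, 90.0]
force: [0.4, -0.4, 0.5]
gripper_width: 0.6
gripper_force: 0.0
time_s: 17.8
ee_pos: [555.4, -133.9, 141.0]
ee_rot: [-180.0, -0.0, 90.0]
force: [0.7, 0.3, 0.7]
gripper_width: 0.7
gripper_force: 0.0
```

The force dropped to 0, so the button has popped out. I'll feel lightly for the hard stop, then retract and look.

```bash
python3 -m jog '{"jaw":[0,0,0],"slide":[[0,0,0.03],[0,0,0],[0,0,0]],"spin":[0,0,0]}'
python3 -m jog '{"jaw":[0,0,0],"slide":[[0,0,0.02],[0,0,0],[0,0,0]],"spin":[0,0,0]}'
```

```text
time_s: 18.1
ee_pos: [555.5, -134.0, 140.3]
ee_rot: [180.0, -0.0, 90.0]
force: [-0.5, -0.1, 1.3]
gripper_width: 0.6
gripper_force: 0.6
time_s: 18.4
ee_pos: [555.5, -134.0, 140.1]
ee_rot: [180.0, 0.0, 90.0]
force: [-1.1, -0.1, 5.3]
gripper_width: 0.8
gripper_force: 2.7
```

The hard stop is at 140.1, where 0.2 mm more gave +4 N, so the post rests on the hole's lower edge. I'll retract and take the last look.

```bash
python3 -m jog '{"jaw":[0,0,0,0,0,0,0,0,0],"slide":[[0,0,-0.1],[0,0,-0.5],[0,0,-1],[0,0,-1],[0,0,-1],[0,0,-1],[0,0,-1],[0,0,0],[0,0,0]],"spin":[0,0,0,0,0,0,0,0,0]}'
python3 - <<'E'
from h import *
f=np.mean([env.grab_frame("scene").astype(np.float32) for _ in range(4)],0)[170:255,220:340,::-1]
cv2.imwrite("pics/c6.png",np.clip(cv2.resize(f,(790,560),interpolation=cv2.INTER_CUBIC)*1.6,0,255).astype('u1'))
E
```

```text
time_s: 19.3
ee_pos: [555.4, -133.9, 307.3]
ee_rot: [180.0, -0.0, 90.0]
force: [-0.9, 0.4, -0.2]
gripper_width: 0.6
gripper_force: 0.0
```

View pics/c6.png

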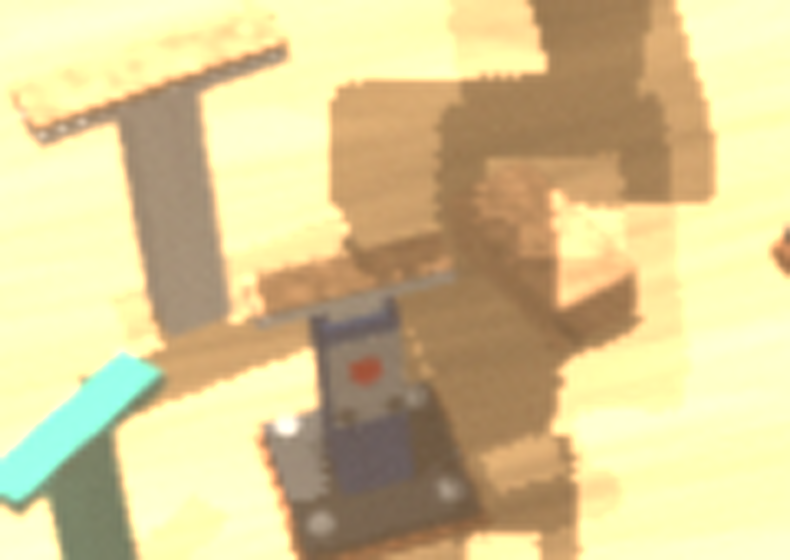

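The red button shows through the lock plate's hole at crop (366,370), the bar is low just above the rim, and the gripper is clear. I'll hand it in.

```bash
python3 -c "
from workcell import env
print(env.job_done())"
```

```text
the job is handed in; nothing more can be done
None
```

The high rest is lowered and locked: its red button shows through the hole in the sleeve's face, the bar sits against the hard stop, the arm is clear of everything, and the job was handed in at about 19.5 s.

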